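# Stack a pour-over coffee set on its coaster

### The job

Set up the pour-over coffee at the desk, building it upwards one piece at a time: stand the white cup upright in the middle of the cork coaster, then set the red dripper on the cup, then the steel filter in the dripper, then the wooden lid on the filter. Let go of each piece, properly seated and level, before fetching the next. Leave the blue cup, the glass dish and the pen where they are.

Things in the scene. Friction and masses are not known exactly. Their poses are not given: they have to be found in the camera images.
- coaster: Round cork coaster, 100 mm across, 8 mm thick, fixed flat on the desk. Origin: centre of its underside, on the desk (its top is 8 mm higher). z up.
- cup_mid (a point): White ceramic cup, 64 mm high, 64 mm across from 12 mm up to the rim (foot 52 mm), wall 4 mm, mouth 56 mm. Its one handle sticks out along its own +y to 57 mm from the axis: grip across its own x. Point: on the axis, half-way up, 32 mm above its underside. z up. 0.2 kg.
- dripper_grip (a point): Red dripper, round, 56 mm high, 0.13 kg: at the bottom a spigot 44 mm across, 10 mm long (enters the cup), then a flange 84 mm across, 4 mm thick (rests on the cup's rim), then an open body 62 mm across, 42 mm high, gripped outside; mouth 54 mm wide, 38 mm deep. Stands on it. Point: on the axis at grip height, 38 mm above its underside, 28 above the flange's underside, 18 below the rim. z up.
- filter_grip (a point): Steel round filter, 62 mm high, 0.09 kg: at the bottom a basket 44 mm across, 28 mm deep (enters the dripper), then a flange 62 mm across, 3 mm thick (rests on the dripper's rim), then an open neck 50 mm across, 31 mm high, gripped outside; its mouth is 42 mm wide. Stands on its foot. Point: on the axis at grip height, 54 mm above its foot, 26 above the flange's underside, 8 below the top. z up.
- lid_grip (a point): Wooden round lid, 44 mm high, 0.06 kg: at the bottom a plug 30 mm across, 8 mm long (enters the filter's neck), then a disc 60 mm across, 6 mm thick (rests on the neck's top), then a black knob 18 mm across, 30 mm high, to grip. Stands on its plug. Point: on the axis at grip height, 36 mm above its underside, 28 above the disc's underside, 8 below the knob's top. z up.
- blue_cup_mid (a point): Blue ceramic cup of the same shape and size as the white one, handle along its own +y; not to be used or moved. Point: on the axis, 32 mm above its underside.
- dish: Round green glass dish, 110 mm across, 35 mm high; not to be moved. Origin: centre of its underside.
- pen: Stainless steel pen, 130 mm long, 10 mm thick, lying along its own x; not to be moved. Origin: centre of its underside.
Mind the look-alikes: they are no part of the job. Leave any green look-alike of the part that bears cup_mid alone. There is more than one size of the part that bears dripper_grip; the job needs the larger.

How it is judged:
On the way, in this order (a step that is already met when the one before it is completed fails the run):
1. the white cup stands upright in the middle of the coaster, let go (horizontal distance between cup_mid and coaster below 0.015 m and z of cup_mid in the frame of coaster between 0.037 and 0.043 m and angle between cup_mid's own z axis and vertical below 0.1 rad and contact force between cup and the fingers below 0.1 N and linear speed of cup below 0.03 m/s), for 0.2 s.
2. the dripper sits on the cup, let go, the cup still on the coaster (horizontal distance between cup_mid and coaster below 0.015 m and z of cup_mid in the frame of coaster between 0.037 and 0.043 m and angle between each of cup_mid, dripper_grip's own z axis and vertical below 0.1 rad and horizontal distance between dripper_grip and cup_mid below 0.009 m and z of dripper_grip in the frame of cup_mid between 0.057 and 0.063 m and contact force between dripper and the fingers below 0.1 N and linear speed of dripper below 0.03 m/s), for 0.2 s.
3. the filter sits in the dripper, let go, with the rest still in place (horizontal distance between cup_mid and coaster below 0.015 m and z of cup_mid in the frame of coaster between 0.037 and 0.043 m and angle between each of cup_mid, dripper_grip, filter_grip's own z axis and vertical below 0.1 rad and horizontal distance between dripper_grip and cup_mid below 0.009 m and z of dripper_grip in the frame of cup_mid between 0.057 and 0.063 m and horizontal distance between filter_grip and dripper_grip below 0.008 m and z of filter_grip in the frame of dripper_grip between 0.041 and 0.047 m and contact force between filter and the fingers below 0.1 N and linear speed of filter below 0.03 m/s), for 0.2 s.
4. the lid sits on the filter, let go, with the rest still in place (horizontal distance between cup_mid and coaster below 0.015 m and z of cup_mid in the frame of coaster between 0.037 and 0.043 m and angle between each of cup_mid, dripper_grip, filter_grip, lid_grip's own z axis and vertical below 0.1 rad and horizontal distance between dripper_grip and cup_mid below 0.009 m and z of dripper_grip in the frame of cup_mid between 0.057 and 0.063 m and horizontal distance between filter_grip and dripper_grip below 0.008 m and z of filter_grip in the frame of dripper_grip between 0.041 and 0.047 m and horizontal distance between lid_grip and filter_grip below 0.009 m and z of lid_grip in the frame of filter_grip between 0.033 and 0.039 m and contact force between lid and the fingers below 0.1 N and linear speed of lid below 0.03 m/s), for 0.2 s.
At the end, for the whole second after the job is handed in: White cup upright on the coaster within 15 mm of its middle; on it the dripper, in that the filter, on that the lid, each within 9 mm (filter 8 mm) of the axis of the piece below, seated to 3 mm in height, level to 0.1 rad; all released and at rest (all of step 4 and contact force between each of cup, dripper, filter and the fingers below 0.1 N and linear speed of each of cup, dripper, filter below 0.03 m/s); the robot touches nothing.
It fails at once if the blue cup is moved more than 25 mm (distance of blue_cup_mid from where it was at the start of the episode above 0.025 m).
It fails at once if the glass dish is moved more than 25 mm (distance of dish from where it was at the start of the episode above 0.025 m).
It fails at once if the pen is moved more than 25 mm (distance of pen from where it was at the start of the episode above 0.025 m).
It also fails if it takes over 144 s, if anything falls off the work surface, if the arm or the gripper's body presses on something with over 40 N, if the wrist force passes 120 N, or if a joint passes its speed limit or range.

### The arm

A 7-joint arm with a two-finger parallel gripper is mounted at the origin on the work surface. World frame = base frame: x ahead of the robot, y to its left, z up, the work surface at z = 0. Lengths are in m, angles in rad, forces in N, time in s.
With the tool pointing down it reaches from about 0.4 to 0.9 m from the base axis. Payload 5.5 kg.
Tool frame: the origin (TCP) lies midway between the tips of the shut fingers; the grasp point (between the pads) lies 19 mm behind it (manip.grip_depth is the distance from the TCP to the grasp point, in m); z points along the fingers, x is the direction in which the jaws open and shut, and the axes are right-handed (so a half turn about z gives the same grasp; the last joint's range is limited). The gripper opens to 92 mm and grips with 3 to 60 N. Pads are 19 mm wide; open, the fingers measure 130 mm over their backs; the gripper's body (75 mm by 190 mm) begins 47 mm behind the grasp point.
Start: joints at [1.392, 0.501, -0.427, 1.55, 0.221, 1.138, -0.21], TCP at [0.278, -0.588, 0.227] pointing down, gripper open.
Joint ranges: [-2.88, 2.88], [-0.31, 2.03], [-1.54, 1.56], [0.2, 2.42], [-1.41, 4.55], [0.19, 2.02], [-2.57, 2.57]. Speed limits (rad/s): [2.57, 2.57, 3.14, 3.14, 3.14, 3.14, 3.14].

### API

Orientations are given as a unit quaternion [x, y, z, w].
In Python, from bench import manip, effector, viewer gives the robot as it stands. Calls block until the motion is done:
- manip.move_pose(position, orientation): joint-space move of the TCP to a pose.
- manip.servo_line(position, ori=None, vel=0.15): straight line of the TCP; ori=None keeps the orientation; vel is the mean speed in m/s.
- manip.movej(angles): joint-space move.
- effector.open_jaws() and effector.close(f_grip=None): open the fingers fully, or close them until they stop; f_grip is the grip in N (None keeps the last).
- manip.sleep(seconds).
- manip.solve_ik(position, orientation): joint angles nearest the present ones, or None.
- viewer.get_image(name): name is "scene" or "top" or "wrist"; returns the picture (400x640x3 uint8, red, green, blue); there is no depth.
- viewer.get_calibration(name): a dict with "vfov" (degrees; the focal length in pixels is half the picture's height over the tangent of half this angle, whatever the lens; pixels are square), "cx", "cy" (the principal point, pixels), "dist_coeffs" ([k1, k2, p1, p2, k3] as OpenCV has them; the pictures are not rectified), "eye" and "attitude" of the camera in the world. Camera axes: x right, y down, z forward; pixel columns grow to the right and rows downward; lengths in m; the calibration is good to about 2 mm. A picture is of the moment at which its call begins: read the wrist's pose just before it. get_calibration takes no time and is no camera call; for the wrist camera it gives the pose at the moment of the call.
A pose or a line that the arm cannot do raises manip.PlanningError and nothing moves.
- manip.hand_in(): hands the job in, once; it reports no verdict.
Readings, each from a call of its own:
- manip.current_clock(): time.
- manip.current_q(): joint angles.
- manip.current_joint_velocities(): joint speeds.
- manip.current_tau(): joint torques, N m.
- manip.current_tool_pos(): TCP position.
- manip.current_tcp_rot(): TCP orientation.
- manip.current_force(): force on the tool from outside, world axes, zero at the start.
- manip.current_wrist_torque(): the same for the moment, N m.
- manip.current_finger_gap(): finger opening in m.
Only numpy, scipy, OpenCV 4.12 (cv2) and the standard library are available. Lean on these libraries where they do the work, as an engineer would, in place of code of your own. Each camera call takes 0.05 s, during which the arm holds its last target. There are 200 camera calls.

## Working session

There is one attempt and no reset: what is moved stays moved. The work goes in short steps, each a Python script; the robot and the scene stay as the last script left them, time stands still between calls to the robot, and variables do not carry over. Pictures are saved under pics/ and viewed, about 12 in all and at most 16, crops included, and the job is handed in when it is done.

```bash
mkdir -p pics; ls; python3 - <<'E'
from bench import manip, effector, viewer
import cv2
for n in ["scene","top","wrist"]:
    print(n,viewer.get_calibration(n)); im=viewer.get_image(n); cv2.imwrite(f"pics/{n}0.png",im[:,:,::-1])
print(manip.current_tool_pos(),manip.current_tcp_rot(),manip.grip_depth,manip.current_clock())
E
```

```text
pics
scene {'vfov': 47.74222227648718, 'cx': 320.8052818803399, 'cy': 202.425366058905, 'dist_coeffs': array([-0.11200436,  0.        ,  0.        ,  0.        ,  0.        ]), 'eye': array([1.25623829, 0.48745369, 1.01937115]), 'attitude': array([ 0.43885225,  0.8202956 , -0.32245407, -0.17477759])}
top {'vfov': 44.240455664029774, 'cx': 320.8137473709157, 'cy': 202.3868333116943, 'dist_coeffs': array([-0.02658847,  0.        ,  0.        ,  0.        ,  0.        ]), 'eye': array([0.48511116, 0.01352828, 1.28914849]), 'attitude': array([-0.70490226,  0.70889763, -0.01095452,  0.0213766 ])}
wrist {'vfov': 61.37282960759819, 'cx': 320.48138771686644, 'cy': 198.77225994434758, 'dist_coeffs': array([-0.05803585,  0.        ,  0.        ,  0.        ,  0.        ]), 'eye': array([ 0.34506918, -0.55472905,  0.38424872]), 'attitude': array([ 0.83665362, -0.52931364, -0.07641029,  0.11831849])}
[ 0.27765034 -0.58709875  0.22589673] [ 8.44872130e-01 -5.34967732e-01 -6.38196620e-04 -4.49738827e-04] 0.0188 0.15
```

View pics/top0.png

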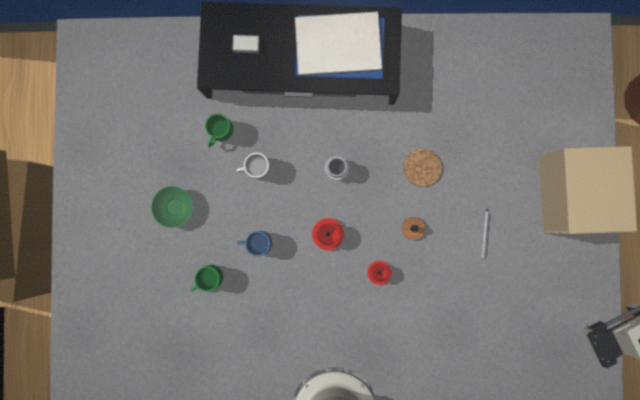

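View pics/scene0.png

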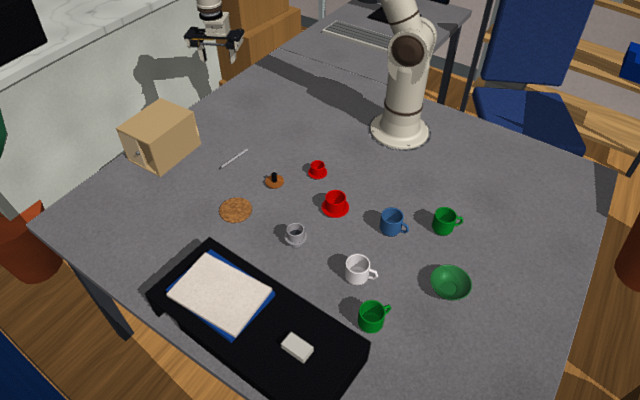

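The top view shows the white cup at (256,166) with its handle to the left. The steel filter is at (337,167), the coaster at (422,167), the large dripper at (328,235) and the lid at (414,229). The scene view matches: the large dripper is at (335,203), and the small one at (317,169) is the decoy. Next I'll take coarse positions and then wrist views from above.

```bash
cat > h.py <<'E'
from bench import manip, effector, viewer
import cv2, numpy as np
from scipy.spatial.transform import Rotation as R
def ray(c,uv):
    f=200/np.tan(np.radians(c['vfov'])/2)
    K=np.array([[f,0,c['cx']],[0,f,c['cy']],[0,0,1]])
    p=cv2.undistortPoints(np.array(uv,float).reshape(-1,1,2),K,np.array(c['dist_coeffs']))[:,0]
    return R.from_quat(c['attitude']).apply(np.c_[p,np.ones(len(p))])
def cast(c,uv,z):
    d=ray(c,uv); return c['eye']+d*((z-c['eye'][2])/d[:,2])[:,None]
def proj(c,P):
    f=200/np.tan(np.radians(c['vfov'])/2); K=np.array([[f,0,c['cx']],[0,f,c['cy']],[0,0,1]])
    r=R.from_quat(c['attitude']).inv(); return cv2.projectPoints(np.array(P,float).reshape(-1,1,3),r.as_rotvec(),-r.apply(c['eye']),K,np.array(c['dist_coeffs']))[0][:,0]
def down(jaw):  # tool down, tool x along horizontal angle jaw
    x=np.array([np.cos(jaw),np.sin(jaw),0]); z=np.array([0,0,-1.]); return R.from_matrix(np.c_[x,np.cross(z,x),z]).as_quat()
def shot(n,fn=None):
    c=viewer.get_calibration(n); im=viewer.get_image(n)[:,:,::-1].copy()
    if fn: cv2.imwrite('pics/'+fn,im)
    return c,im
E
python3 - <<'E'
from h import *
c,im=shot('top')
for n,uv,z in [('cup',(256,166),.064),('handle',(239,170),.032),('filter',(337,167),.062),('coaster',(422,167),.008),('drip',(328,235),.04),('lid',(414,229),.03),('blue',(258,243),.064),('shelf',(300,95),.1)]:
    print(n,cast(c,uv,z)[0].round(4))
w=viewer.get_calibration('wrist'); T=R.from_quat(manip.current_tcp_rot()); 
print('cam in tool',T.inv().apply(w['eye']-manip.current_tool_pos()), (T.inv()*R.from_quat(w['attitude'])).as_matrix().round(3))
for j in (0,np.pi/2,np.pi,-np.pi/2,np.pi/4):
  for p in [(.58,.18,.2),(.58,-.24,.2),(.4,0,.2)]: print(j,p,manip.solve_ik(p,down(j)) is not None)
E
```

```text
cup [0.6335 0.1935 0.064 ]
handle [0.6274 0.2421 0.032 ]
filter [ 0.6298 -0.0095  0.062 ]
coaster [ 0.6347 -0.2324  0.008 ]
drip [0.4595 0.014  0.04  ]
lid [ 0.4734 -0.2055  0.03  ]
blue [0.4409 0.1884 0.064 ]
shelf [0.8031 0.0805 0.1   ]
cam in tool [-0.00063487 -0.07481759 -0.15846952] [[ 1.     0.001 -0.001]
 [-0.     0.96   0.279]
 [ 0.001 -0.279  0.96 ]]
0 (0.58, 0.18, 0.2) True
0 (0.58, -0.24, 0.2) True
0 (0.4, 0, 0.2) True
1.5707963267948966 (0.58, 0.18, 0.2) True
1.5707963267948966 (0.58, -0.24, 0.2) True
1.5707963267948966 (0.4, 0, 0.2) True
3.141592653589793 (0.58, 0.18, 0.2) True
3.141592653589793 (0.58, -0.24, 0.2) True
3.141592653589793 (0.4, 0, 0.2) False
-1.5707963267948966 (0.58, 0.18, 0.2) True
-1.5707963267948966 (0.58, -0.24, 0.2) True
-1.5707963267948966 (0.4, 0, 0.2) True
0.7853981633974483 (0.58, 0.18, 0.2) True
0.7853981633974483 (0.58, -0.24, 0.2) True
0.7853981633974483 (0.4, 0, 0.2) True
```

View pics/wrist0.png

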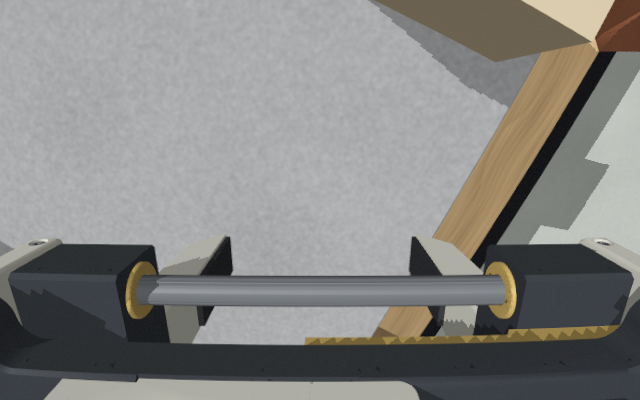

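```bash
cat > look.py <<'E'
from h import *
D={'coaster':(.6347,-.2324),'lid':(.4734,-.2055),'drip':(.4595,.014),'filter':(.6298,-.0095),'cup':(.6335,.1935)}
ims=[]
for n,(x,y) in D.items():
    manip.move_pose([x,y-.075,.22],down(0)); manip.sleep(.2)
    c,im=shot('wrist',f'w_{n}.png'); np.save(f'pics/w_{n}.npy',c,allow_pickle=True)
    ims.append(cv2.resize(im[:260],None,fx=.6,fy=.6)); print(n,manip.current_tool_pos().round(4),manip.current_clock(),proj(c,[x,y,.03]).round(0))
cv2.imwrite('pics/mont.png',np.vstack([np.hstack(ims[:2]),np.hstack(ims[2:4]),np.hstack([ims[4],ims[4]*0])]))
E
python3 look.py
```

```text
coaster [ 0.6341 -0.3087  0.22  ] 2.1083 [[322. 101.]]
lid [ 0.4746 -0.2803  0.2201] 3.05 [[320. 103.]]
drip [ 0.4598 -0.0624  0.2199] 4.1833 [[321. 101.]]
filter [ 0.6291 -0.0847  0.2208] 5.1583 [[322. 102.]]
cup [0.634  0.1159 0.2198] 6.2333 [[320.  99.]]
```

View pics/mont.png

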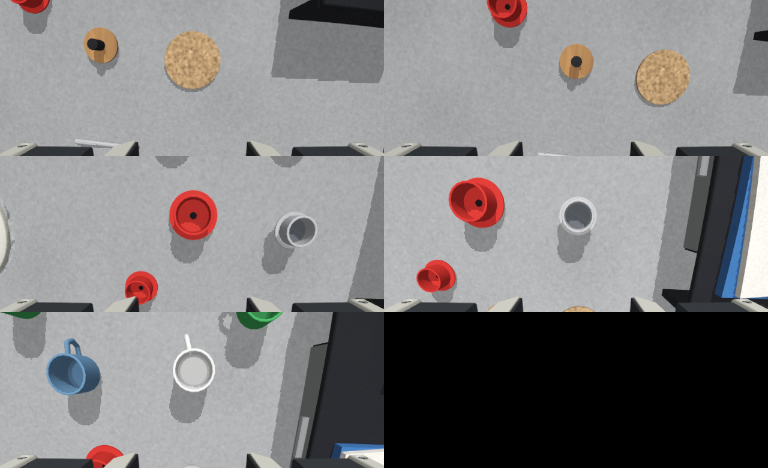

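The wrist views show each piece nearly straight below the camera, around (320,100), and the cup's handle points up in the image (world +y). I'll fit circles to them next.

```bash
cat > fit.py <<'E'
from h import *
def comp(m,uv,op=0):
    m=m.astype(np.uint8)
    if op: m=cv2.morphologyEx(m,cv2.MORPH_OPEN,cv2.getStructuringElement(cv2.MORPH_ELLIPSE,(op,op)))
    cs=cv2.findContours(m,cv2.RETR_EXTERNAL,cv2.CHAIN_APPROX_NONE)[0]
    cs=[k for k in cs if cv2.contourArea(k)>150]
    return min(cs,key=lambda k:-cv2.pointPolygonTest(k,uv,True))
def circ(c,ct,z):
    """cast hull of outline on plane z, fit circle by lsq"""
    P=cast(c,cv2.convexHull(ct)[:,0] if 0 else ct[:,0],z)[:,:2]
    for _ in range(4):
        s=np.linalg.lstsq(np.c_[2*P,np.ones(len(P))],(P**2).sum(1),rcond=None)[0]; r=np.sqrt(s[2]+s[:2]@s[:2])
        e=abs(np.hypot(*(P-s[:2]).T)-r); k=e<max(.0015,2*e.std()); P=P[k]
    return s[:2],r,e.max()
def mask(n,im):
    h=cv2.cvtColor(im,cv2.COLOR_BGR2HSV); H,S,V=[h[:,:,i].astype(int) for i in range(3)]
    return {'coaster':(H>5)&(H<25)&(S>70),'lid':(((H>5)&(H<25)&(S>70))|(V<50)),'drip':((H<6)|(H>174))&(S>120),'filter':(V>190)&(S<40),'cup':(V>200)&(S<30)}[n]
Z={'coaster':.008,'lid':.014,'drip':.014,'filter':.062,'cup':.064}
E
python3 - <<'E'
from fit import *
out=[]
for n in Z:
    im=cv2.imread(f'pics/w_{n}.png'); c=np.load(f'pics/w_{n}.npy',allow_pickle=True).item()
    ct=comp(mask(n,im),(321,101),15 if n=='cupx' else 0); p,r,e=circ(c,ct,Z[n]); print(n,p.round(4),'D mm',(2*r*1000).round(1),(e*1000).round(1))
    if n=='cup':
        P=cast(c,ct[:,0],.05)[:,:2]; d=P-p; k=np.hypot(*d.T)>.042; print('handle angle',np.degrees(np.arctan2(*d[k].mean(0)[::-1])))
    cv2.drawContours(im,[ct],-1,(255,0,255),1)
    t=np.linspace(0,6.28,200); 
    for q in proj(c,np.c_[p[0]+r*np.cos(t),p[1]+r*np.sin(t),t*0+Z[n]]): im[int(round(q[1]))%400,int(round(q[0]))%640]=(0,255,0)
    out.append(cv2.resize(im[40:170,250:390],None,fx=1.8,fy=1.8))
cv2.imwrite('pics/fit.png',np.vstack([np.hstack(out[:3]),np.hstack(out[3:]+[out[0]*0])]))
E
```

```text
coaster [ 0.6329 -0.233 ] D mm 97.8 0.9
lid [ 0.4739 -0.2053] D mm 58.4 0.6
drip [0.4604 0.0156] D mm 82.5 0.8
filter [ 0.6307 -0.0052] D mm 53.0 1.6
cup [0.6356 0.1952] D mm 62.9 2.3
handle angle 102.1882008195821
```

View pics/fit.png

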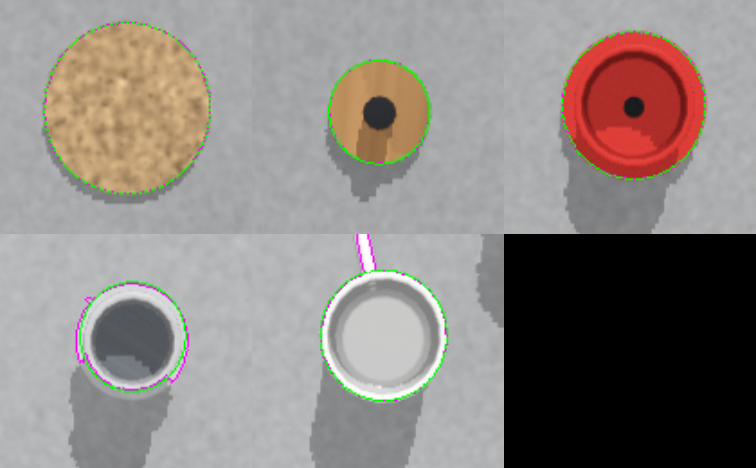

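```bash
cat >> h.py <<'E'
G=.0188
def pick(xy,zg,jaw,f=20,lift=.2,hi=.2):
    q=down(jaw); manip.move_pose([*xy,hi],q); manip.servo_line([*xy,zg-G],vel=.12); 
    p=manip.current_tool_pos(); effector.close(f_grip=f); manip.sleep(.2)
    print('at',np.round(p,4),'gap',round(manip.current_finger_gap(),4),'F',manip.current_force().round(1))
    manip.servo_line([*xy,lift],vel=.12); print('lifted gap',round(manip.current_finger_gap(),4),manip.current_clock())
def place(xy,zg,jaw,hi=.2,off=.0008):
    q=down(jaw); manip.move_pose([*xy,hi],q); manip.servo_line([*xy,zg-G+.02],vel=.12); manip.sleep(.2)
    print('above',manip.current_tool_pos().round(4),'F',manip.current_force().round(1))
    manip.servo_line([*xy,zg-G+off],vel=.03); manip.sleep(.2)
    print('down',manip.current_tool_pos().round(4),'F',manip.current_force().round(1))
def release(xy,hi):
    effector.open_jaws(); manip.sleep(.3); manip.servo_line([*xy,hi],vel=.1); print('t',manip.current_clock())
E
cat > look1.py <<'E'
from fit import *
def look(name,xy,items,jaw=0,z=.22):
    """items: list of (maskname, z of outline); object expected near xy"""
    ty=R.from_quat(down(jaw)).apply([0,1,0])[:2]; manip.move_pose([*(np.array(xy)+.075*ty),z],down(jaw)); manip.sleep(.3)
    c,im=shot('wrist',name+'.png'); np.save(f'pics/{name}.npy',c,allow_pickle=True)
    for n,zz in items:
        ct=comp(mask(n,im),tuple(map(float,proj(c,[*xy,zz])[0]))); p,r,e=circ(c,ct,zz); print(n,p.round(4),'D',(2000*r).round(1),(1000*e).round(1))
    return c,im
E
python3 - <<'E'
from fit import *
c=np.load('pics/w_filter.npy',allow_pickle=True).item(); im=cv2.imread('pics/w_filter.png')
ct=comp(im.max(2)<125,(323.,98.),7); print('filter mouth',circ(c,ct,.062))
from look1 import look
j=np.radians(12); cup=(.6356,.1952); co=(.6329,-.233)
pick(cup,.034,j)
place(co,.034+.008,j)
release(co,.2)
c,im=look('cup_on',co,[('cup',.072),('coaster',.008)])
cv2.imwrite('pics/v_cup_on.png',cv2.resize(im[20:190,220:420],None,fx=2,fy=2))
E
```

```text
filter mouth (array([ 0.63054015, -0.00670916]), np.float64(0.01957382962778596), np.float64(0.0016139238550532883))
at [0.6363 0.1955 0.0161] gap 0.0625 F [-0.5 -0.6  0.5]
lifted gap 0.0621 10.8167
above [ 0.6333 -0.2332  0.0439] F [ 0.1 -0.1 -1.8]
down [ 0.633  -0.233   0.0241] F [-0.8 -0.1 -2.3]
t 17.9417
cup [ 0.6323 -0.233 ] D 62.6 2.6
coaster [ 0.6226 -0.19  ] D 11.1 0.5
```

View pics/v_cup_on.png

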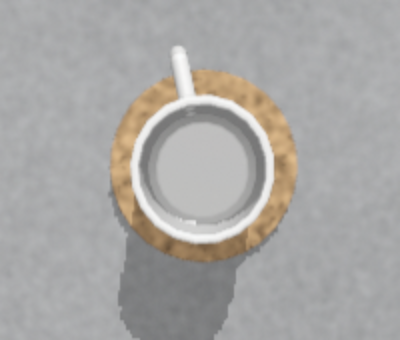

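The cup stands centred on the coaster in this view: the fit gives (0.6323, -0.2330), under 1 mm from the coaster centre. The coaster refit only caught a sliver, so I'm ignoring it. Next is the dripper.

```bash
python3 - <<'E'
from look1 import *
d=(.4604,.0156); co=(.6323,-.233)
pick(d,.038,0,lift=.25,hi=.2)
place(co,.100,0,hi=.25)
release(co,.25)
c,im=look('drip_on',co,[('drip',.076)],z=.26)
cv2.imwrite('pics/v_drip_on.png',cv2.resize(im[20:190,220:420],None,fx=2,fy=2)); shot('scene','s1.png')
s=cv2.imread('pics/s1.png')[150:290,190:430]; cv2.imwrite('pics/v_s1.png',cv2.resize(s,None,fx=3,fy=3))
E
```

```text
at [0.4609 0.0156 0.0197] gap 0.0622 F [-0.  -0.2  3.2]
lifted gap 0.0615 24.6
above [ 0.6327 -0.2332  0.1019] F [ 0.2  0.3 -1.7]
down [ 0.6323 -0.233   0.0821] F [ 0.4 -0.6 -1.2]
t 31.1667
drip [ 0.6315 -0.233 ] D 82.7 0.8
```

View pics/v_drip_on.png

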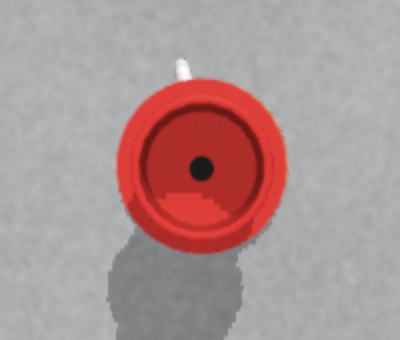

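View pics/v_s1.png

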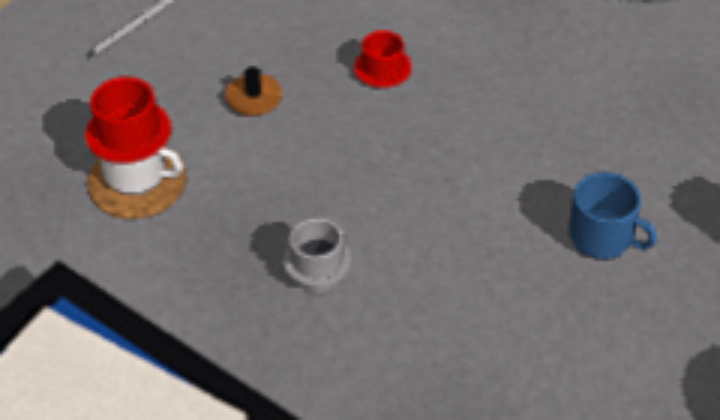

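The dripper sits level on the cup. Its fitted diameter at the seated height matches the earlier one, and its centre is within 1 mm of the cup's. Next is the filter, with the jaws along y.

```bash
python3 - <<'E'
from look1 import *
d=(.6305,-.0065); co=(.6316,-.233); j=np.pi/2
pick(d,.054,j,f=15,lift=.28,hi=.2)
place(co,.144,j,hi=.28)
release(co,.28)
c,im=look('filt_on',co,[('filter',.152)],jaw=j,z=.3)
ct=comp(im.max(2)<125,tuple(map(float,proj(c,[*co,.152])[0])),5); print('mouth',circ(c,ct,.152))
cv2.imwrite('pics/v_filt_on.png',cv2.resize(im[20:190,220:420],None,fx=2,fy=2)); shot('scene','s2.png')
s=cv2.imread('pics/s2.png')[120:260,190:430]; cv2.imwrite('pics/v_s2.png',cv2.resize(s,None,fx=3,fy=3))
E
```

```text
at [ 0.6311 -0.0064  0.0361] gap 0.0502 F [-0.3 -1.1  0.3]
lifted gap 0.0504 37.7917
above [ 0.632  -0.2331  0.1459] F [ 0.3 -0.  -0.1]
down [ 0.6317 -0.233   0.1261] F [ 0.5 -0.3 -1. ]
t 44.0
filter [ 0.6316 -0.2304] D 52.1 1.5
mouth (array([ 0.6313824 , -0.23152974]), np.float64(0.01944767945535305), np.float64(0.001809954389209837))
```

View pics/v_filt_on.png

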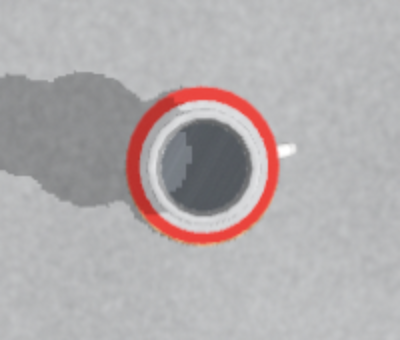

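View pics/v_s2.png

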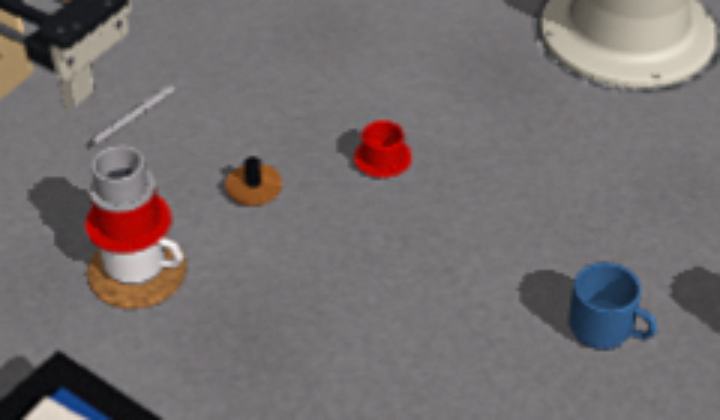

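The filter is seated in the dripper, concentric and level; the mouth fit gives (0.6314, -0.2315). Last is the lid.

```bash
python3 - <<'E'
from look1 import *
d=(.4739,-.2053); co=(.6315,-.2322); j=np.pi/2
manip.move_pose([*d,.3],down(j))
pick(d,.036,j,f=12,lift=.3,hi=.2)
place(co,.180,j,hi=.3)
release(co,.32)
c,im=look('lid_on',co,[('lid',.158)],jaw=j,z=.34)
cv2.imwrite('pics/v_lid_on.png',cv2.resize(im[20:190,220:420],None,fx=2,fy=2)); shot('scene','s3.png')
s=cv2.imread('pics/s3.png')[110:300,170:480]; cv2.imwrite('pics/v_s3.png',cv2.resize(s,None,fx=2.5,fy=2.5))
E
```

```text
at [ 0.4744 -0.2055  0.0178] gap 0.0173 F [-0.  -0.1 -0.6]
lifted gap 0.0178 51.75
above [ 0.6319 -0.2323  0.182 ] F [-0.   0.2 -0.3]
down [ 0.6316 -0.2322  0.1621] F [ 0.7  0.1 -0.9]
t 58.05
lid [ 0.6316 -0.2316] D 58.9 0.6
```

View pics/v_lid_on.png

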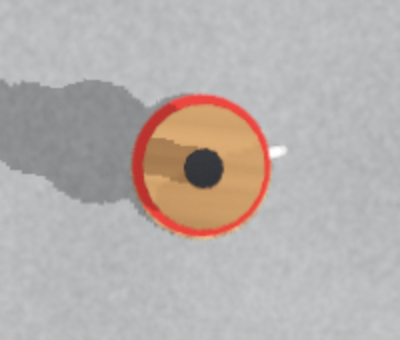

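View pics/v_s3.png

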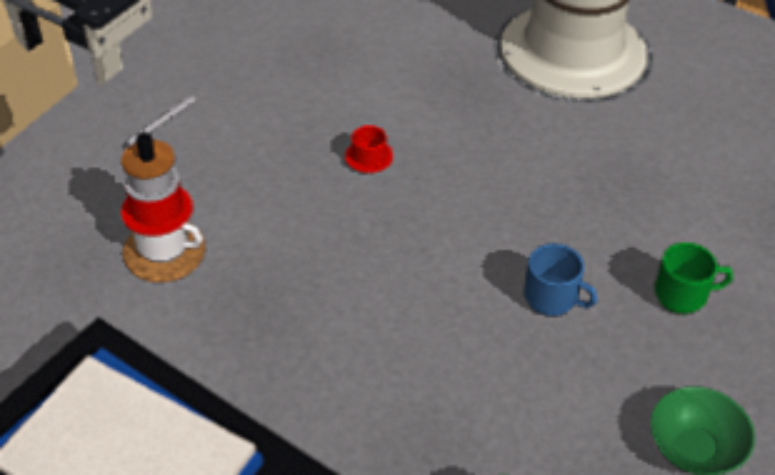

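The stack is complete, level and concentric, and the gripper is clear of it. The pen, blue cup and dish look undisturbed, so I'm handing in.

```bash
python3 -c "
from bench import manip
manip.hand_in(); print(manip.current_clock())"
```

```text
the job is handed in; nothing more can be done
the job is handed in; nothing more can be done
```

The pour-over is built and handed in: white cup on the coaster, then the large red dripper, the filter and the lid. Each piece was released before I fetched the next. The last clock reading, just after letting go of the lid, was about 58 s of the 144 s allowed. The hand-in reported no verdict.

**Last checks:** the wrist-camera fits put the pieces within about 2 mm of each other horizontally, with outlines matching the seated heights:

| Piece | x (m) | y (m) |
|---|---|---|
| Coaster | 0.6329 | -0.2330 |
| Cup | 0.6323 | -0.2330 |
| Dripper | 0.6315 | -0.2330 |
| Filter mouth | 0.6314 | -0.2315 |
| Lid | 0.6316 | -0.2316 |

The final scene picture showed the stack upright and the gripper clear. The blue cup, dish and pen looked undisturbed by eye; I did not re-measure them.

**Checks that failed or disagreed:**
- **Coaster:** the re-fit with the cup standing on it caught only a sliver, so I discarded it and kept the earlier fit.
- **Filter:** the rim and mouth fits differed by about 1.5 mm, so I gripped it across y to centre it.
- **Diameters:** the coaster, cup, dripper and lid fits all read 1–2 mm small.

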